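Right the rinsed tumbler onto its coaster

ROBOT

A 6-joint arm with a two-finger parallel gripper is mounted at the origin on the work surface. World frame = base frame: x ahead of the robot, y to its left, z up, the work surface at z = 0. Lengths are in m, angles in degrees, forces in N, time in s.
With the tool pointing down it reaches from about 0.375 to 0.9 m from the base axis. Payload 3.1 kg.
Tool frame: the origin (TCP) lies between the finger pads; the fingertips stand 11 mm ahead of it and the grasp point (between the pads) lies 8 mm behind it; z points along the fingers, y is the line along which they close (so a half turn about z gives the same grasp; the last joint's range is limited). The gripper opens to 87 mm and grips with 3 to 60 N. Pads are 19 mm wide; open, the fingers measure 117 mm over their backs; the gripper's body (75 mm by 190 mm) begins 51 mm behind the grasp point.
Start: joints at [-80.357, 30.224, 82.088, -0, 67.689, -10.227], TCP at [0.212, -0.588, 0.234] pointing down, gripper open.
Joint ranges: [-176.69, 176.69], [-43.24, 126.21], [12.49, 139.97], [-82, 262], [0, 151.66], [-163.58, 163.58]. Speed limits (degrees/s): [159.86, 159.86, 180, 180, 180, 180].

INTERFACE

Orientations are given as a 3x3 rotation matrix whose columns are the frame's x, y, z axes.
In Python, from rig import bot, viewer, workorder, models gives the robot as it stands.
- The arm moves only by the shell command python3 -m jog 'ROWS'. ROWS is JSON, a list of rows, each a list of 7 numbers: the opening, from 0 (shut) to 1 (fully open), then the shift along the tool's x, y, z in m, then the turn, a rotation vector about the tool's x, y, z in degrees. In form: [[claw, x, y, z, ax, ay, az], ...]. A call has 1 to 20 rows; each row is the pose to reach, as a shift and turn from the pose commanded when the call began, along the tool's axes at that moment; what a row does not reach only later rows make up. A row lasts 1/8 s, in which the tool goes at most 62.5 mm and 10.7 degrees, less where a joint would pass 70% of its speed; a pose out of reach is approached as far as the arm can. A call with a gripper value outside its range is refused whole. The fingers move at their own pace and stop on an object; the grip force is fixed at half the most. Time passes only in rows, so rows that repeat a pose let the fingers close. It gives the time, the measured TCP pose, the force, the opening and the grip force at its end, in the units of the state.
- bot.read_state(): the state, without advancing time (a new reading comes with each control period).
- viewer.capture(name): name is "scene" or "top" or "wrist"; returns (picture, depth): 384x512x3 uint8, blue, green, red; 384x512 float32, m along the optical axis (not along the pixel's ray), 0 where there is no reading.
- viewer.camera_info(name): a dict with "fx", "fy", "cx", "cy" (pixels), "world_to_cam" (4x4, takes a point from world to camera coordinates). Camera axes: x right, y down, z forward; pixel columns grow to the right and rows downward; lengths in m; the calibration is good to about 2 mm. The wrist camera is an equidistant fisheye: a pixel r from the principal point sees the ray r / f radians off the axis. A picture is of the moment at which its call begins: read the wrist's pose just before it. camera_info takes no time and is no camera call; for the wrist camera it gives the pose at the moment of the call.
- workorder.hand_in(): hands the job in; it is judged then, once.
Trained networks look in the newest picture that a camera, given by its name, has taken for a name from the list of things; names that differ only in an ending like _2 or _b are one class to them, and where a whole thing is asked for, a point or a joint stands for the part that bears it (a point fixed in the world has none). Each returns a list of dicts, best first, with "p" (0 to 1); they miss things now and then, are a little off and sometimes report something else, mostly with a low value. They report only what shows in the picture. A call takes as long as a camera call. They do not tell look-alikes from the thing itself.
- models.outline_of(camera, thing): "mask" (384x512 bool, what is visible of it).
- models.tip_of(camera, thing): "xyz" ([x, y, z] in m, in world coordinates, good to about 4 mm: a listed point, or the origin of a listed thing).
The state is a dict: "time_s": time; "joint_positions": joint angles; "qvel": joint speeds; "tau": joint torques, N m; "position": TCP position; "tcp_rot": TCP orientation; "force": force on the tool from outside, world axes, zero at the start; "moment": the same for the moment, N m; "opening": opening from 0.0 (shut) to 1.0 (fully open); "grasp_force": force on a finger pad.
Only numpy, scipy, OpenCV 4.12 (cv2) and the standard library are available. Lean on these libraries where they do the work, as an engineer would, in place of code of your own. Each camera call takes 0.05 s, during which the arm holds its last target. There are 200 camera calls.

TASK

Get the bathroom shelf ready for the morning: first bring the loose round stone coaster to the round recess in the shelf so that it lies fully down and flush in it. Then take the square tumbler that is drying upside down, lay it over on its side on the shelf, stand it up mouth upwards, and bring it to stand centred on the coaster. Leave the other things on the shelf where they are.

Things in the scene. Friction and masses are not known exactly. Their poses are not given: they have to be found in the camera images.
- shelf: Fixed slate-grey quartz shelf board, 400 x 860 x 16 mm, lying on the counter. Origin: centre of its underside (on the counter, z = 0), right below the recess. x runs across its 400 mm depth (away from the robot), y along its 860 mm length. Its top is 16 mm above the origin. It is turned by up to about 7 degrees.
- recess (a point): Centre of the mouth of the round recess in the middle of the shelf, level with the shelf's top. The recess is 123.5 mm across and 12 mm deep, with a flat floor. Axes as the shelf's.
- coaster: Loose grey-beige stone disc, 120 mm in diameter and 12 mm thick, about 0.22 kg, lying flat on the shelf to the left or right of the recess. Too wide to span with the gripper; pushed over the recess it drops in. Origin: centre of its underside; z is its axis, upward. Seated, its top is flush with the shelf.
- tumbler: Loose frosted acrylic square tumbler, outside 84 x 84, 100 mm tall, walls 4, base 8 mm, 0.2 kg, centre of mass 62 mm from the mouth; mouth-down, across the recess from the coaster. Origin: centre of mouth's rim plane; z from mouth to base (up when mouth-down); x, y normal to faces. Unbreakable. Friction about 0.6: a level push slides it; pushed high by a finger rising with the face it tips.
- tumbler_middle (a point): Middle of the tumbler: on its axis, 50 mm from the mouth plane and from the base's outer face. 42 mm above the shelf when the tumbler lies on its side.
- tumbler_base (a point): Centre of the outer face of the tumbler's base, on its axis 100 mm from the mouth plane.
- brush_stand: Bystander: beige ceramic toothbrush stand, 72 mm across, 85 mm tall, two brushes reach 200 mm. Near the shelf's far edge. Origin: underside centre.
- pill_box: Bystander: purple plastic pill box, 38 x 154 mm (long way along the shelf), 25 mm tall, near the shelf's near edge. Origin: underside centre.
- nail_file: Bystander: steel nail file, 165 mm long (its own y), 18 mm wide, 4 mm thick, near the shelf's near edge. Origin: on its underside, near the middle.
- cream_jar: Bystander: white jar, 48 mm across, 42 mm tall, at the near edge in front of the recess. Origin: underside centre.
- lotion: Bystander: white bottle, 56 mm across, 150 mm tall, near the far edge. Origin: underside centre.
- comb: Bystander: black comb, 160 mm long (its own y), 34 mm wide, 5 mm thick, at the far edge beyond the recess. Origin: underside centre.
Things that resemble listed ones, but are neither listed nor needed, are in the scene too. Of the things that look like the tumbler, the middle-sized one is meant.

How it is judged (in metres and radians):
On the way, in this order (a step that is already met when the one before it is completed fails the run):
1. the coaster lies flush in the recess (horizontal distance between coaster and recess below 0.005 m and z of coaster in the frame of recess below -0.0095 m and angle between coaster's own z axis and vertical below 0.03 rad), for 0.2 s.
2. the tumbler lies on its side on the shelf (angle between tumbler's own z axis and vertical between 1.45 and 1.69 rad and z of tumbler_middle in the frame of recess between 0.035 and 0.047 m), for 0.15 s.
3. the tumbler stands mouth-up on the shelf (angle between tumbler's own z axis and vertical above 3.06 rad and z of tumbler_base in the frame of recess between -0.004 and 0.004 m), for 0.2 s.
At the end, for the whole second after the job is handed in: The coaster lies in the recess (centre within 5 mm, underside at least 9.5 mm below the shelf's top, tilt under 0.03 rad), and the tumbler stands mouth-up on it (axis within 0.08 rad of vertical, base level with the shelf's top within 4 mm), its centre within 15 mm of the coaster's, both at rest (all of step 1 and all of step 3 and horizontal distance between tumbler_base and coaster below 0.015 m and linear speed of each of tumbler, coaster below 0.02 m/s); the robot touches nothing.
It fails at once if a bystander on the shelf is moved by more than 30 mm (distance of any of brush_stand, pill_box, nail_file, cream_jar, lotion, comb from where it was at the start of the episode above 0.03 m).
It fails at once if the tumbler or coaster falls off the shelf (z of tumbler_middle in the frame of recess below 0.01 m or z of coaster in the frame of recess below -0.0145 m).
It also fails if it takes over 72 s, if anything falls off the work surface, if the arm or the gripper's body presses on something with over 40 N, if the wrist force passes 120 N, or if a joint passes its speed limit or range.

## Working session

There is one attempt and no reset: what is moved stays moved. The work goes in short steps, Python scripts to look and compute and a shell command to move; the robot and the scene stay as the last step left them, time stands still between calls to the robot, and variables do not carry over. Pictures are saved under pics/ and viewed, at most 10 in all, crops included, and the job is handed in when it is done.

```bash
mkdir -p pics; ls
cat > h.py <<'E'
import numpy as np, cv2
from rig import bot, viewer, workorder, models
np.set_printoptions(precision=4,suppress=True)
def cloud(cam):
    """picture, world xyz per pixel (pinhole cameras)"""
    im,d=viewer.capture(cam); c=viewer.camera_info(cam)
    v,u=np.mgrid[:384,:512]
    P=np.stack([(u-c['cx'])/c['fx']*d,(v-c['cy'])/c['fy']*d,d],-1)
    T=np.linalg.inv(c['world_to_cam'])
    W=P@T[:3,:3].T+T[:3,3]; W[d<=0]=np.nan
    return im,W
E
python3 - <<'E'
from h import *
ims=[]
for cam in('top','scene'):
    im,W=cloud(cam); ims.append(im); cv2.imwrite(f'pics/{cam}0.png',im); np.save(f'{cam}0.npy',W)
    for t in ['shelf','recess','coaster','tumbler','tumbler_middle','tumbler_base','brush_stand','pill_box','nail_file','cream_jar','lotion','comb']:
        for r in models.tip_of(cam,t)[:3]: print(cam,t,round(r['p'],2),np.array(r['xyz']))
print(bot.read_state())
E
```

```text
pics
top shelf 0.84 [0.5753 0.0225 0.0002]
top shelf 0.31 [ 0.4452 -0.2853  0.0133]
top shelf 0.24 [ 0.5937 -0.2743  0.0681]
top recess 0.91 [0.5808 0.0257 0.0141]
top coaster 0.87 [0.574  0.2995 0.0166]
top coaster 0.27 [0.3991 0.2696 0.0177]
top tumbler 0.86 [ 0.6721 -0.5046 -0.0033]
top tumbler 0.8 [ 0.596  -0.2732  0.0161]
top tumbler 0.8 [ 0.2989 -0.45   -0.0001]
top tumbler_middle 0.89 [ 0.2997 -0.4451  0.066 ]
top tumbler_middle 0.69 [ 0.5919 -0.2739  0.0645]
top tumbler_middle 0.55 [ 0.6719 -0.5038  0.0396]
top tumbler_base 0.84 [ 0.2994 -0.445   0.1348]
top tumbler_base 0.8 [ 0.5955 -0.2749  0.1186]
top tumbler_base 0.65 [ 0.6718 -0.502   0.0705]
top brush_stand 0.57 [0.7141 0.3133 0.0154]
top brush_stand 0.44 [ 0.5957 -0.2732  0.0178]
top pill_box 0.93 [0.4004 0.2683 0.0165]
top nail_file 0.46 [ 0.4459 -0.284   0.0176]
top nail_file 0.4 [0.5852 0.0227 0.0117]
top cream_jar 0.52 [0.4211 0.0054 0.0133]
top lotion 0.8 [ 0.7544 -0.2155  0.0163]
top comb 0.81 [0.7554 0.0314 0.0182]
scene shelf 0.58 [0.5827 0.0283 0.0012]
scene shelf 0.17 [ 0.4454 -0.2799  0.0199]
scene recess 0.
[... 569 characters left out ...]
831  0.0176]
scene cream_jar 0.8 [0.4223 0.0029 0.0138]
scene lotion 0.98 [ 0.7526 -0.2113  0.0199]
scene comb 0.78 [0.7542 0.0347 0.0138]
{'time_s': 1.3, 'joint_positions': array([-80.3572,  30.2227,  82.0877,  -0.0003,  67.6864, -10.2285]), 'qvel': array([ 0.04  ,  0.0007,  0.0233, -0.0354,  0.0498,  0.0324]), 'tau': array([  0.0017, -44.0009, -17.6985,   0.0636,   0.0505,  -0.    ]), 'position': array([ 0.2125, -0.5878,  0.2336]), 'tcp_rot': array([[ 0.9405,  0.3399,  0.    ],
       [ 0.3399, -0.9405, -0.0001],
       [-0.    ,  0.0001, -1.    ]]), 'force': array([-0.4257, -0.443 ,  0.4008]), 'moment': array([ 0.0202, -0.0021, -0.0046]), 'grasp_force': 0.0, 'opening': 1.0045390942097627}
```

View pics/top0.png

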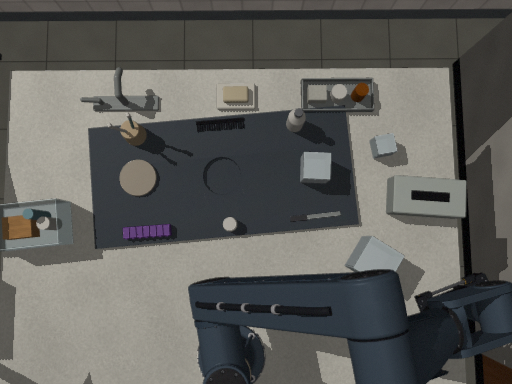

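View pics/scene0.png

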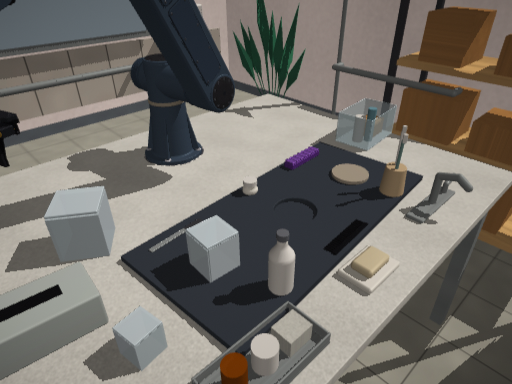

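The top picture shows the coaster at (138,178), the recess at (222,176) and the middle-sized tumbler at (316,167). The jar (230,224), comb (220,125), file (318,216) and lotion (297,120) are nearby. Next I'll measure them accurately.

Run:
```python
from h import *
for cam in('top','scene'):
    W=np.load(f'{cam}0.npy'); x,y,z=W[...,0],W[...,1],W[...,2]
    near=lambda c,r:np.hypot(x-c[0],y-c[1])<r
    sh=near((.58,.16),.05)|near((.6,-.1),.05)
    print(cam,'shelf z',np.nanmedian(z[sh]), 'coaster z',np.nanmedian(z[near((.573,.3),.04)]),'recess z',np.nanmedian(z[near((.582,.025),.04)]))
    z0=np.nanmedian(z[sh])
    m=near((.573,.3),.09)&(z>z0+.006)
    c,r=cv2.minEnclosingCircle(W[m][:,:2].astype('f4')); print('coaster',c,r,W[m][:,:2].mean(0))
    m=near((.582,.025),.075)&(z<z0-.006)
    c,r=cv2.minEnclosingCircle(W[m][:,:2].astype('f4')); print('recess',c,r,W[m][:,:2].mean(0))
    m=near((.595,-.273),.075)&(z>z0+.09)
    print('tumbler',cv2.minAreaRect(W[m][:,:2].astype('f4')),z[m].mean(),m.sum())
    r=models.outline_of(cam,'shelf')
    if r and cam=='top':
        mm=r[0]['mask']&(abs(z-z0)<.006); print('shelf',cv2.minAreaRect(W[mm][:,:2].astype('f4')))
```

```text
top shelf z 0.01641842356486678 coaster z 0.028749191177390943 recess z 0.004249517864605479
coaster (0.5725192427635193, 0.29976144433021545) 0.0894770473241806 [0.5729 0.3024]
recess (0.5812488198280334, 0.0245028268545866) 0.07371338456869125 [0.58   0.0289]
tumbler ((0.594177782535553, -0.26996028423309326), (0.08453016728162766, 0.08503447473049164), 88.0760269165039) 0.1159105400782135 740
shelf ((0.5795308351516724, 0.02962532639503479), (0.40111103653907776, 0.8621718883514404), 4.821353912353516)
scene shelf z 0.01593673890829672 coaster z 0.02783400001876213 recess z 0.0039793822467944495
coaster (0.5731450319290161, 0.2977522611618042) 0.06339005380868912 [0.5769 0.2939]
recess (0.5719810724258423, 0.033677179366350174) 0.06087937578558922 [0.5731 0.032 ]
tumbler ((0.5959327220916748, -0.2753182053565979), (0.08447854965925217, 0.08557697385549545), 87.21414184570312) 0.11495100982398179 1071
```

```bash
cat >> h.py <<'E'
from scipy.optimize import least_squares
def to_plane(cam,uv,zp):
    """pixels -> world xy on plane z=zp (pinhole)"""
    c=viewer.camera_info(cam); uv=np.asarray(uv,float)
    T=np.linalg.inv(c['world_to_cam'])
    d=np.c_[(uv[:,0]-c['cx'])/c['fx'],(uv[:,1]-c['cy'])/c['fy'],np.ones(len(uv))]@T[:3,:3].T
    s=(zp-T[2,3])/d[:,2]
    return (T[:3,3]+s[:,None]*d)[:,:2]
def circ(p,r):
    f=lambda q:np.hypot(*(p-q[:2]).T)-q[2]
    s=least_squares(f,[*np.median(p,0),r],loss='soft_l1',f_scale=.001)
    return s.x,np.median(abs(f(s.x)))
def contour(m):
    cs,_=cv2.findContours(m.astype('u1'),cv2.RETR_EXTERNAL,cv2.CHAIN_APPROX_NONE)
    return max(cs,key=len)[:,0]
def coaster(cam,W,c,zp=.028):
    m=models.outline_of(cam,'coaster')
    for r in m[:2]:
        k=contour(r['mask']); print(cam,'coaster',round(r['p'],2),circ(to_plane(cam,k,zp),.06))
def recess(cam,W,c=(.581,.026)):
    d=np.hypot(W[...,0]-c[0],W[...,1]-c[1])
    m=(d<.09)&(W[...,2]<.0102)&(W[...,2]>-.005)
    m=cv2.morphologyEx(m.astype('u1'),cv2.MORPH_OPEN,np.ones((3,3)))
    k=contour(m); w=W[k[:,1],k[:,0]]
    print(cam,'recess',len(k),circ(w[:,:2],.061), 'upper-rim plane', circ(to_plane(cam,k,.016),.061))
E
python3 - <<'E'
from h import *
for cam in('top','scene'):
    im,W=cloud(cam)
    coaster(cam,W,None); recess(cam,W)
E
```

```text
top coaster 0.87 (array([0.5729, 0.3019, 0.0589]), np.float64(0.0007523489664524839))
top recess 114 (array([0.58  , 0.0303, 0.059 ]), np.float64(0.0011262473536053433)) upper-rim plane (array([0.5784, 0.0296, 0.0585]), np.float64(0.0011648631320651144))
scene coaster 0.76 (array([0.5788, 0.2904, 0.0623]), np.float64(0.0018348425140715663))
scene recess 99 (array([0.5726, 0.0311, 0.0556]), np.float64(0.0020078598934220246)) upper-rim plane (array([0.5819, 0.0206, 0.0568]), np.float64(0.00128722348183382))
```

```bash
python3 -m jog '[[1,0,0,0,0,0,0],[1,0.05,0,0,0,0,-10],[1,0.08,-0.05,0,0,0,-20],[1,0.12,-0.1,0,0,0,-30],[1,0.18,-0.15,0,0,0,-40],[1,0.24,-0.2,0,0,0,-50],[1,0.30,-0.25,0,0,0,-60],[1,0.35,-0.31,0,0,0,-68],[1,0.40,-0.37,0,0,0,-68],[1,0.44,-0.42,0,0,0,-68],[1,0.48,-0.47,0,0,0,-68],[1,0.52,-0.52,0,0,0,-68],[1,0.56,-0.58,0,0,0,-68],[1,0.6,-0.64,0,0,0,-68],[1,0.64,-0.7,0,0,0,-68],[1,0.662,-0.774,0,0,0,-68],[1,0.662,-0.774,0,0,0,-68],[1,0.662,-0.774,0,0,0,-68]]'
```

```text
time_s: 3.85
position: [0.5721, 0.3673, 0.2336]
tcp_rot: [[0.037, 0.999, 0.0], [0.999, -0.037, -0.0], [-0.0, 0.0, -1.0]]
force: [0.9, -0.2, 0.2]
opening: 0.997
grasp_force: 0.0
```

```bash
python3 -m jog '[[1,0,0,0.05,0,0,-3.6],[1,0,-0.001,0.1,0,0,-3.6],[1,0,-0.001,0.15,0,0,-3.6],[1,0,-0.001,0.19,0,0,-3.6],[1,0,-0.001,0.203,0,0,-3.6],[1,0,-0.001,0.203,0,0,-3.6]]'
```

```text
time_s: 4.6
position: [0.5712, 0.3653, 0.0306]
tcp_rot: [[-0.026, 1.0, -0.0], [1.0, 0.026, -0.0], [-0.0, -0.0, -1.0]]
force: [-0.2, -0.9, 0.0]
opening: 0.996
grasp_force: 0.0
```

```bash
python3 -m jog '[[1,-0.014,0,0,0,0,0],[1,-0.03,0,0,0,0,0],[1,-0.045,0,0,0,0,0],[1,-0.06,0,0,0,0,0],[1,-0.075,0,0,0,0,0],[1,-0.09,0,0,0,0,0],[1,-0.105,0,0,0,0,0],[1,-0.12,0,0,0,0,0],[1,-0.135,0,0,0,0,0],[1,-0.15,0,0,0,0,0],[1,-0.16,0,0,0,0,0],[1,-0.17,0,0,0,0,0],[1,-0.18,0,0,0,0,0],[1,-0.19,0,0,0,0,0],[1,-0.20,0,0,0,0,0],[1,-0.20,0,0,0,0,0]]'
python3 - <<'E'
from h import *
for cam in('top','scene'):
    im,W=cloud(cam); cv2.imwrite(f'pics/{cam}1.png',im)
    coaster(cam,W,None); recess(cam,W)
E
```

```text
time_s: 6.6
position: [0.5756, 0.1637, 0.0302]
tcp_rot: [[-0.025, 1.0, -0.001], [1.0, 0.025, -0.001], [-0.001, -0.001, -1.0]]
force: [1.5, 0.3, 1.4]
opening: 0.999
grasp_force: 1.1
top coaster 0.81 (array([0.5797, 0.1062, 0.051 ]), np.float64(0.004361652775315396))
top coaster 0.39 (array([ 0.7611, -0.2153,  0.0326]), np.float64(0.0037084644276060112))
top recess 114 (array([0.5787, 0.0226, 0.0544]), np.float64(0.004278424005578308)) upper-rim plane (array([0.5772, 0.022 , 0.0539]), np.float64(0.004332352159661539))
scene coaster 0.76 (array([0.5815, 0.107 , 0.065 ]), np.float64(0.002873281868309388))
scene recess 96 (array([0.5724, 0.0277, 0.0542]), np.float64(0.00236514250979087)) upper-rim plane (array([0.5813, 0.017 , 0.0548]), np.float64(0.0024664336243910324))
```

View pics/scene1.png

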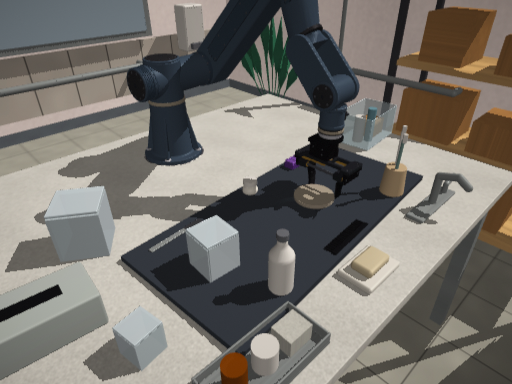

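The scene picture shows the coaster at (314,195), cradled by both fingers just short of the recess. I'll use the wrist camera to check alignment.

```bash
cat >> h.py <<'E'
def wrist():
    c=viewer.camera_info('wrist'); im,d=viewer.capture('wrist')
    v,u=np.mgrid[:384,:512]; a=(u-c['cx'])/c['fx']; b=(v-c['cy'])/c['fy']
    th=np.hypot(a,b); k=np.where(th>1e-6,np.tan(np.minimum(th,1.5))/np.maximum(th,1e-6),1)
    P=np.stack([a*k*d,b*k*d,d],-1); T=np.linalg.inv(c['world_to_cam'])
    W=P@T[:3,:3].T+T[:3,3]; W[(d<=0)|(th>1.45)]=np.nan
    return im,W
E
python3 - <<'E'
from h import *
im,W=wrist(); cv2.imwrite('pics/w1.png',im); np.save('w1.npy',W)
z=W[...,2]
for lo,hi,c,n in((.023,.032,(.577,.113),'coaster'),(-.003,.010,(.58,.027),'recess')):
    m=(np.hypot(W[...,0]-c[0],W[...,1]-c[1])<.07)&(z>lo)&(z<hi)
    m=cv2.morphologyEx(m.astype('u1'),cv2.MORPH_OPEN,np.ones((3,3))); print(n,m.sum(),W[m>0].mean(0))
    k=contour(m); print(circ(W[k[:,1],k[:,0],:2],.06))
E
```

```text
coaster 8751 [0.5737 0.1376 0.0271]
(array([0.5836, 0.0495, 0.0831]), np.float64(0.00933570088260565))
recess 0 [nan nan nan]<stdin>:6: RuntimeWarning: Mean of empty slice.
  ret = um.true_divide(
Traceback (most recent call last):
  File "h.py", line 26, in contour
    return max(cs,key=len)[:,0]
           ~~~^^^^^^^^^^^^
ValueError: max() iterable argument is empty
```

View pics/w1.png

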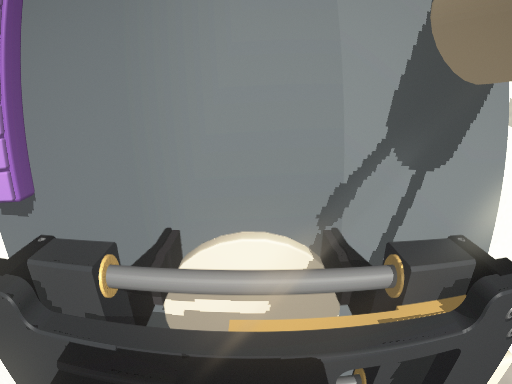

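Run:
```python
from h import *
def rec(cam,W,c0=(.58,.028)):
    d=np.hypot(W[...,0]-c0[0],W[...,1]-c0[1]); m=(d<.085)&(W[...,2]<.010)&(W[...,2]>-.005)
    m=cv2.morphologyEx(m.astype('u1'),cv2.MORPH_OPEN,np.ones((2,2))); k=contour(m)
    hi,lo=to_plane(cam,k,.016),to_plane(cam,k,.004)
    v=lo-hi; n=np.linalg.norm(v,axis=1).mean()
    def f(q):
        near=((hi-q[:2])*v).sum(1)<0
        p=np.where(near[:,None],hi,lo); return np.hypot(*(p-q[:2]).T)-q[2]
    best=min((least_squares(f,[c0[0]+a,c0[1]+b,.06],loss='soft_l1',f_scale=.001,x_scale=.001,diff_step=1e-4) for a in(-.004,0,.004) for b in(-.004,0,.004)),key=lambda s:s.cost)
    print(cam,'recess',best.x,best.cost,len(k))
for cam in('top','scene'):
    rec(cam,np.load(cam+'0.npy'))
    im,W=cloud(cam)
    # coaster by colour on its top face: beige vs slate
    hsv=cv2.cvtColor(im,cv2.COLOR_BGR2HSV); b=im.astype(int)
    m=(b[...,2]-b[...,0]>12)&(b[...,2]>90)&(np.hypot(W[...,0]-.577,W[...,1]-.113)<.08)&(abs(W[...,2]-.028)<.004)
    k=contour(m); p=to_plane(cam,k,.028); p=p[p[:,1]<.125]
    f=lambda q:np.hypot(*(p-q[:2]).T)-.0595
    s=least_squares(f,[.577,.113],loss='soft_l1',f_scale=.001); print(cam,'coaster',s.x,s.cost,len(p), np.median(abs(f(s.x))))
```

```text
top recess [0.5759 0.025  0.0594] 0.00015560760953613724 123
top coaster [0.5728 0.1542] 0.00010639686750192316 27 0.0041390148612461194
scene recess [0.5822 0.0255 0.063 ] 0.00010209068951817309 98
scene coaster [0.556  0.0608] 0.00012078703269654448 33 0.004546678136136767
```

```bash
python3 -m jog '[[1,-0.012,0,0,0,0,0],[1,-0.024,0,0,0,0,0],[1,-0.036,0,0,0,0,0],[1,-0.048,0.001,0,0,0,0],[1,-0.06,0.001,0,0,0,0],[1,-0.07,0.001,0,0,0,0],[1,-0.074,0.001,0,0,0,0],[1,-0.078,0.001,0,0,0,0],[1,-0.08,0.001,0,0,0,0],[1,-0.082,0.001,0,0,0,0],[1,-0.084,0.001,0,0,0,0],[1,-0.084,0.001,0,0,0,0]]'
python3 - <<'E'
from h import *
im,W=cloud('top')
c=cv2.resize(im[130:220,170:290],(720,540),interpolation=cv2.INTER_CUBIC)
im2,W2=cloud('scene'); cv2.imwrite('pics/s2.png',cv2.resize(im2[140:240,220:360],(770,550),interpolation=cv2.INTER_CUBIC))
x,y,z=W2[...,0],W2[...,1],W2[...,2]
for a in (-.05,-.03,-.015,0,.015): 
    m=(abs(y-.028-a)<.006)&(abs(x-.58)<.03)&(z<.035);print(a,np.nanmedian(z[m]))
E
```

```text
time_s: 8.45
position: [0.579, 0.081, 0.0303]
tcp_rot: [[-0.026, 1.0, -0.001], [1.0, 0.026, -0.0], [-0.0, -0.001, -1.0]]
force: [0.0, 0.4, -0.3]
opening: 1.005
grasp_force: 0.3
-0.05 0.01658690187007089
-0.03 0.01931438134313601
-0.015 0.021257811184808184
0 0.023362189291114
0.015 0.025114175965316177
```

View pics/s2.png

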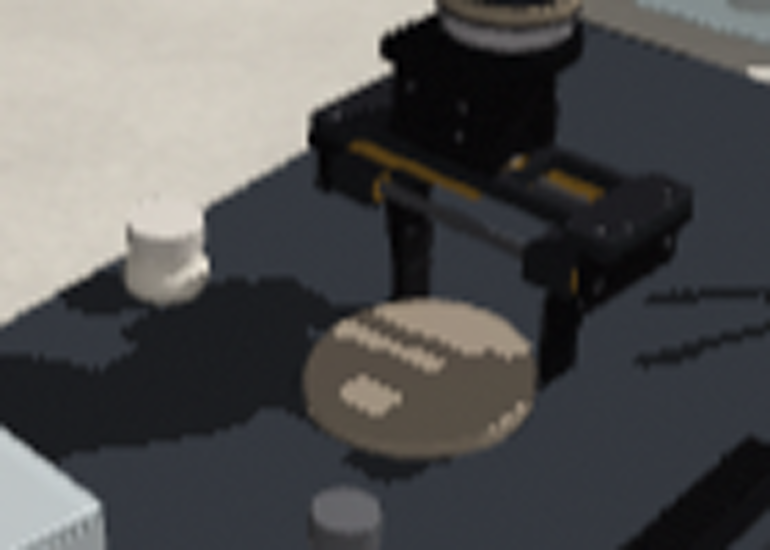

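The crop shows the coaster tilted at (420,375), with its leading edge down in the recess. I'll keep pushing gently.

```bash
python3 -m jog '[[1,-0.001,0,0,0,0,0],[1,-0.002,0,0,0,0,0],[1,-0.003,0,0,0,0,0],[1,-0.004,0,0,0,0,0],[1,-0.004,0,0,0,0,0]]'
python3 - <<'E'
from h import *
im2,W2=cloud('scene')
x,y,z=W2[...,0],W2[...,1],W2[...,2]
for a in (-.05,-.03,-.015,0,.015): 
    m=(abs(y-.028-a)<.006)&(abs(x-.58)<.03)&(z<.035);print(a,np.nanmedian(z[m]))
for a in (-.04,-.02,0,.02,.04): 
    m=(abs(x-.58-a)<.006)&(abs(y-.02)<.015)&(z<.035);print('x',a,np.nanmedian(z[m]))
E
```

```text
time_s: 9.18
position: [0.5796, 0.0771, 0.0307]
tcp_rot: [[-0.026, 1.0, 0.0], [1.0, 0.026, -0.0], [-0.0, 0.0, -1.0]]
force: [0.2, 0.0, -0.3]
opening: 1.002
grasp_force: 0.0
-0.05 0.01575311970646881
-0.03 0.016041241429196273
-0.015 0.016096216362499027
0 0.015911485039747653
0.015 0.016067373118259176
x -0.04 0.01624053439099371
x -0.02 0.015562973548182313
x 0 0.015843201269794382
x 0.02 0.01607807851867249
x 0.04 0.015762201751546245
```

The coaster's top now sits level with the shelf at z = 0.016, so it has dropped in. Next I'll rise and go over the tumbler.

```bash
python3 -m jog '[[1,0,0,-0.05,0,0,0],[1,0,0,-0.1,0,0,0],[1,-0.02,0,-0.15,0,0,3.9],[1,-0.07,0,-0.17,0,0,3.9],[1,-0.13,0,-0.17,0,0,3.9],[1,-0.19,0.002,-0.17,0,0,3.9],[1,-0.24,0.004,-0.17,0,0,3.9],[1,-0.27,0.0057,-0.17,0,0,3.9],[1,-0.27,0.0057,-0.17,0,0,3.9]]'
python3 - <<'E'
from h import *
im,W=wrist(); cv2.imwrite('pics/w2.png',im); np.save('w2.npy',W)
z=W[...,2]; m=(abs(z-.116)<.006)&(np.hypot(W[...,0]-.595,W[...,1]+.273)<.08)
print('wrist tumbler',cv2.minAreaRect(W[m][:,:2].astype('f4')),m.sum(),np.median(z[m]) if m.any() else 0)
im,W=cloud('scene'); z=W[...,2]
m=(np.hypot(W[...,0]-.58,W[...,1]-.026)<.045); print('coaster z',np.nanmedian(z[m]))
coaster('scene',W,None,.016)
im,W=cloud('top'); coaster('top',W,None,.016)
print(bot.read_state()['joint_positions'])
E
```

```text
time_s: 10.35
position: [0.592, -0.195, 0.2005]
tcp_rot: [[0.046, 0.999, 0.001], [0.999, -0.046, -0.001], [-0.001, 0.001, -1.0]]
force: [0.4, 0.4, -1.0]
opening: 0.999
grasp_force: 0.0
wrist tumbler ((0.5957762598991394, -0.27360376715660095), (0.08577878773212433, 0.08438070118427277), 87.55754852294922) 4389 0.11514870369738994
coaster z 0.016075498846691905
scene coaster 0.76 (array([0.5797, 0.0256, 0.0599]), np.float64(0.001594499630792702))
top coaster 0.82 (array([0.5783, 0.0306, 0.0572]), np.float64(0.0010688360121940688))
[-28.1633  32.1243  84.4385   0.0168  63.4889 -25.8377]
```

View pics/w2.png

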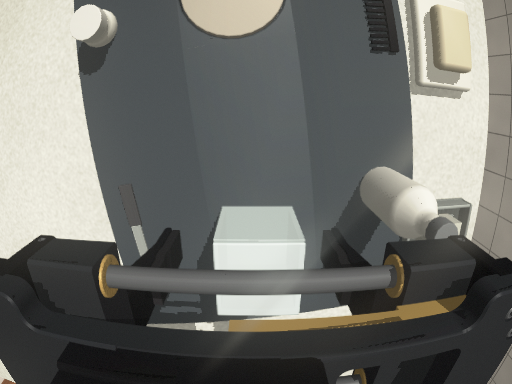

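The wrist picture shows the tumbler centred at about (258,240). That fits to (0.5955, -0.2736) with its yaw matching the tool. I'll lean the tool 12° and hover.

```bash
python3 -m jog '[[1,-0.02,0.003,0,0,-5,0],[1,-0.05,0.0065,0.02,0,-12,0],[1,-0.0655,0.0065,0.05,0,-12,0],[1,-0.0655,0.0065,0.06,0,-12,0],[1,-0.0655,0.0065,0.06,0,-12,0],[1,-0.0655,0.0065,0.06,0,-12,0]]'; python3 -c "
from h import *
s=bot.read_state();print(s['joint_positions'],s['position'])"
```

```text
time_s: 11.35
position: [0.5965, -0.2577, 0.1417]
tcp_rot: [[0.041, 0.999, -0.007], [0.977, -0.042, -0.208], [-0.209, 0.002, -0.978]]
force: [0.0, -0.3, -0.6]
opening: 1.001
grasp_force: 0.0
[-28.3122  37.3735  86.2219 -13.7532  51.8028 -17.8198] [ 0.5965 -0.2577  0.1417]
```

```bash
python3 -m jog '[[1,-0.003,-0.001,0.005,0,0,0],[1,-0.003,-0.001,0.01,0,0,0],[1,-0.003,-0.001,0.015,0,0,0],[1,-0.003,-0.001,0.02,0,0,0],[1,-0.003,-0.001,0.025,0,0,0],[1,-0.003,-0.001,0.03,0,0,0],[1,-0.003,-0.001,0.03,0,0,0]]'
```

```text
time_s: 12.22
position: [0.5942, -0.2673, 0.1113]
tcp_rot: [[0.041, 0.999, -0.009], [0.977, -0.042, -0.207], [-0.208, -0.0, -0.978]]
force: [-0.3, -0.1, -0.3]
opening: 0.999
grasp_force: 0.2
```

```bash
python3 -m jog '[[1,0,0.001,0.01,0,0,0],[1,0,0.001,0.02,0,0,0],[1,0,0.001,0.03,0,0,0],[1,0,0.001,0.039,0,0,0],[1,0,0.001,0.039,0,0,0],[0.8,0,0.001,0.039,0,0,0],[0.8,0,0.001,0.039,0,0,0],[0.8,0,0.001,0.039,0,0,0],[0.8,0,0.001,0.039,0,0,0]]'
```

```text
time_s: 13.35
position: [0.5949, -0.2753, 0.0737]
tcp_rot: [[0.041, 0.999, -0.009], [0.977, -0.042, -0.208], [-0.208, -0.0, -0.978]]
force: [0.3, 0.1, -1.7]
opening: 0.968
grasp_force: 30.0
```

```bash
python3 -m jog '[[0.8,-0.006,0,-0.03,0,0,0],[0.8,-0.015,0,-0.07,0,0,0],[0.8,-0.025,0,-0.117,0,0,0],[0.8,0.014,-0.006,-0.125,0,0,0],[0.8,0.053,-0.011,-0.134,0,0,0],[0.8,0.092,-0.017,-0.142,0,0,0],[0.8,0.131,-0.023,-0.15,0,0,0],[0.8,0.17,-0.028,-0.159,0,0,0],[0.8,0.209,-0.03,-0.167,0,0,0],[0.8,0.248,-0.031,-0.175,0,0,0],[0.8,0.287,-0.033,-0.184,0,0,0],[0.8,0.326,-0.034,-0.192,0,0,0],[0.8,0.365,-0.036,-0.2,0,0,0],[0.8,0.404,-0.0385,-0.209,0,0,0],[0.8,0.404,-0.0385,-0.209,0,0,0],[0.8,0.404,-0.0385,-0.209,0,0,0]]'; python3 -c "
from h import *
s=bot.read_state();print(s['joint_positions'],s['position'],s['opening'])"
```

```text
time_s: 15.35
position: [0.5748, 0.1642, 0.1941]
tcp_rot: [[0.041, 0.999, -0.009], [0.977, -0.042, -0.208], [-0.209, -0.0, -0.978]]
force: [0.0, 0.5, -1.8]
opening: 0.963
grasp_force: 30.0
[ 11.0189  32.8634  85.4168 -12.916   65.1344  19.2106] [0.5748 0.1642 0.1941] 0.9633180972273238
```

```bash
python3 -m jog '[[0.8,0,0,0,0,8,0],[0.8,0,0,0,0,17,0],[0.8,0,0,0,0,26,0],[0.8,0,0,0,0,35,0],[0.8,0,0,0,0,44,0],[0.8,0,0,0,0,53,0],[0.8,0,0,0,0,62,0],[0.8,0,0,0,0,71,0],[0.8,0,0,0,0,80,0],[0.8,0,0,0,0,89.5,0],[0.8,0,0,0,0,89.5,0],[0.8,0,0,0,0,89.5,0],[0.8,0,0,0,0,89.5,0],[0.8,0,0,0,0,89.5,0]]'; python3 -c "
from h import *
s=bot.read_state();print(s['joint_positions'],s['position'],s['opening'])"
```

```text
time_s: 17.1
position: [0.5752, 0.1648, 0.1953]
tcp_rot: [[0.006, 0.999, 0.041], [0.218, -0.041, 0.975], [0.976, 0.003, -0.218]]
force: [-0.7, -0.3, -2.5]
opening: 0.961
grasp_force: 30.0
[-23.3582  50.1132  97.3849  65.695   90.198  -60.0345] [0.5752 0.1648 0.1953] 0.9611309732248599
```

```bash
python3 -m jog '[[0.8,-0.03,0,0.015,0,0,0],[0.8,-0.06,0,0.025,0,0,0],[0.8,-0.09,0,0.035,0,0,0],[0.8,-0.115,0,0.045,0,0,0],[0.8,-0.122,0,0.048,0,0,0],[0.8,-0.125,0,0.049,0,0,0],[0.8,-0.125,0,0.049,0,0,0],[0.8,-0.125,0,0.049,0,0,0]]'; python3 -c "
from h import *
s=bot.read_state();print(s['joint_positions'],s['force'],s['moment'])
im,W=cloud('scene');cv2.imwrite('pics/s3.png',im)"
```

```text
time_s: 18.1
position: [0.5764, 0.185, 0.0624]
tcp_rot: [[0.008, 0.999, 0.042], [0.217, -0.043, 0.975], [0.976, 0.002, -0.217]]
force: [-1.1, 0.2, -1.6]
opening: 0.963
grasp_force: 30.0
[-21.4364  63.9146  95.0287  67.9379  84.9399 -70.1463] [-1.0537  0.1506 -1.6271] [-0.831  -0.0321 -0.0155]
```

View pics/s3.png

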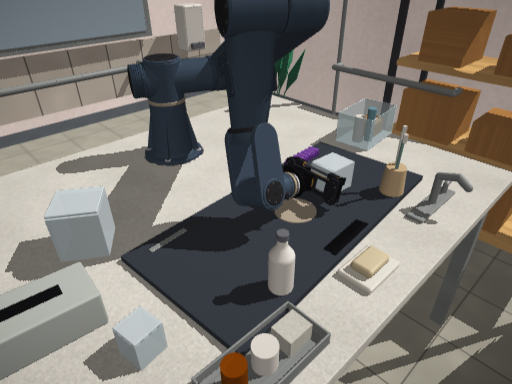

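The picture shows the tumbler held on its side near (330,172), clear of the shelf by about 5 mm, with the wrist free. I'll lower and release.

```bash
python3 -m jog '[[0.8,-0.002,0,0,0,0,0],[0.8,-0.004,0,0.001,0,0,0],[0.8,-0.0055,0,0.001,0,0,0],[0.8,-0.0055,0,0.001,0,0,0],[0.8,-0.0055,0,0.001,0,0,0]]'
```

```text
time_s: 18.77
position: [0.5759, 0.1851, 0.0562]
tcp_rot: [[0.009, 0.999, 0.041], [0.215, -0.042, 0.976], [0.977, 0.0, -0.215]]
force: [0.1, -0.1, 0.2]
opening: 0.966
grasp_force: 30.0
```

```bash
python3 -m jog '[[1,0,0,0,0,0,0],[1,0,0,0,0,0,0],[1,0,0,0,0,0,0],[1,0,0,-0.02,0,0,0],[1,0,0,-0.05,0,0,0],[1,0.01,0,-0.09,0,0,0],[1,0.05,0,-0.12,0,0,0],[1,0.09,0,-0.14,0,0,0],[1,0.13,0,-0.14,0,0,0],[1,0.13,0,-0.14,0,0,0]]'; python3 -c "
from h import *
s=bot.read_state();print(s['joint_positions'])"
```

```text
time_s: 20.02
position: [0.5718, 0.0752, 0.2158]
tcp_rot: [[0.004, 0.999, 0.043], [0.219, -0.043, 0.975], [0.976, 0.005, -0.219]]
force: [-0.7, 0.1, -0.3]
opening: 1.0
grasp_force: 0.0
[-31.4567  48.7959  94.1389  59.2437  96.299  -58.2403]
```

```bash
python3 -m jog '[[1,0,0,0,0,-9,0],[1,0,0,0,0,-18,0],[1,0,0,0,0,-27,0],[1,0,0,0,0,-36,0],[1,0,0,0,0,-45,0],[1,0,0,0,0,-54,0],[1,0,0,0,0,-63,0],[1,0,0,0,0,-72,0],[1,0,0,0,0,-81,0],[1,0,0,0,0,-89.4,0],[1,0,0,0,0,-89.4,0],[1,0,0,0,0,-89.4,0]]'
python3 - <<'E'
from h import *
s=bot.read_state();print(s['joint_positions'],s['position'])
for n in('wrist','top','scene'):
    im,W=wrist() if n=='wrist' else cloud(n)
    if n=='wrist': cv2.imwrite('pics/w3.png',im)
    z=W[...,2]; m=(abs(z-.100)<.008)&(np.hypot(W[...,0]-.576,W[...,1]-.19)<.09)
    if m.sum()>20: print(n,cv2.minAreaRect(W[m][:,:2].astype('f4')),m.sum(),np.median(z[m]))
E
```

```text
time_s: 21.52
position: [0.5711, 0.0758, 0.2123]
tcp_rot: [[0.042, 0.999, -0.011], [0.978, -0.043, -0.205], [-0.205, -0.002, -0.979]]
force: [-0.2, -0.5, 0.0]
opening: 1.0
grasp_force: 0.0
[  2.4894  29.3916  88.8695 -13.1797  63.4974  11.0226] [0.5711 0.0758 0.2123]
wrist ((0.5761456489562988, 0.18253841996192932), (0.08294810354709625, 0.08479983359575272), 87.58097076416016) 10391 0.0992372863854144
top ((0.5703111290931702, 0.21951666474342346), (0.05167438089847565, 0.05418870225548744), 5.2637200355529785) 264 0.10039609351242984
scene ((0.575827419757843, 0.18972066044807434), (0.10432932525873184, 0.08771071583032608), 87.88528442382812) 552 0.0996216233366839
```

```bash
python3 -m jog '[[1,0.05,0,0,0,0,0],[1,0.1,0,0,0,0,0],[1,0.14,0,0.01,0,0,0],[1,0.152,0,0.04,0,0,0],[1,0.152,0,0.056,0,0,0],[1,0.152,0,0.0576,0,0,0],[1,0.152,0,0.0576,0,0,0],[1,0.152,0,0.0576,0,0,0]]'
```

```text
time_s: 22.68
position: [0.5781, 0.2128, 0.1267]
tcp_rot: [[0.043, 0.999, -0.007], [0.978, -0.043, -0.205], [-0.205, 0.002, -0.979]]
force: [0.2, -0.4, 0.1]
opening: 1.001
grasp_force: 0.0
```

```bash
python3 -m jog '[[1,0,-0.0015,0.004,0,0,0],[1,0,-0.0015,0.01,0,0,0],[1,0,-0.0015,0.015,0,0,0],[1,0,-0.0015,0.02,0,0,0],[1,0,-0.0015,0.025,0,0,0],[1,0,-0.0015,0.03,0,0,0],[1,0,-0.0015,0.03,0,0,0]]'
```

```text
time_s: 23.55
position: [0.5752, 0.207, 0.0955]
tcp_rot: [[0.041, 0.999, -0.01], [0.978, -0.043, -0.206], [-0.206, -0.001, -0.978]]
force: [-0.3, -0.6, -0.9]
opening: 0.999
grasp_force: 0.0
```

```bash
python3 -m jog '[[1,0,0.001,0.01,0,0,0],[1,0,0.001,0.02,0,0,0],[1,0,0.001,0.03,0,0,0],[1,0,0.001,0.04,0,0,0],[1,0,0.001,0.04,0,0,0],[0.8,0,0.001,0.04,0,0,0],[0.8,0,0.001,0.04,0,0,0],[0.8,0,0.001,0.04,0,0,0],[0.8,0,0.001,0.04,0,0,0]]'
```

```text
time_s: 24.68
position: [0.576, 0.199, 0.057]
tcp_rot: [[0.041, 0.999, -0.009], [0.978, -0.042, -0.206], [-0.206, 0.0, -0.979]]
force: [-0.2, -0.6, -2.3]
opening: 0.962
grasp_force: 30.0
```

```bash
python3 -m jog '[[0.8,-0.006,0,-0.03,0,0,0],[0.8,-0.015,0,-0.07,0,0,0],[0.8,-0.025,0,-0.12,0,0,0],[0.8,-0.025,0,-0.12,0,9,0],[0.8,-0.025,0,-0.12,0,18,0],[0.8,-0.025,0,-0.12,0,27,0],[0.8,-0.025,0,-0.12,0,36,0],[0.8,-0.025,0,-0.12,0,45,0],[0.8,-0.025,0,-0.12,0,54,0],[0.8,-0.025,0,-0.12,0,63,0],[0.8,-0.025,0,-0.12,0,72,0],[0.8,-0.025,0,-0.12,0,81,0],[0.8,-0.025,0,-0.12,0,90,0],[0.8,-0.025,0,-0.12,0,90,0],[0.8,-0.025,0,-0.12,0,90,0],[0.8,-0.025,0,-0.12,0,90,0]]'; python3 -c "
from h import *
s=bot.read_state();print(s['joint_positions'])"
```

```text
time_s: 26.68
position: [0.5762, 0.1996, 0.1808]
tcp_rot: [[0.006, 0.999, 0.041], [0.208, -0.041, 0.977], [0.978, 0.003, -0.208]]
force: [0.3, 0.2, -0.7]
opening: 0.964
grasp_force: 30.0
[-20.0848  51.7622  98.0558  68.7882  88.2358 -61.5414]
```

Its rotation measures about 90.1°, so I can set it down directly on the coaster.

```bash
python3 -m jog '[[0.8,-0.008,0.003,-0.04,0,0,0],[0.8,-0.017,0.006,-0.08,0,0,0],[0.8,-0.026,0.009,-0.12,0,0,0],[0.8,-0.0356,0.012,-0.167,0,0,0],[0.8,-0.06,0.012,-0.162,0,0,0],[0.8,-0.085,0.012,-0.156,0,0,0],[0.8,-0.1048,0.012,-0.152,0,0,0],[0.8,-0.1048,0.012,-0.152,0,0,0],[0.8,-0.1048,0.012,-0.152,0,0,0],[0.8,-0.1048,0.012,-0.152,0,0,0]]'
python3 - <<'E'
from h import *
s=bot.read_state();print(s['joint_positions'])
im,W=cloud('scene');cv2.imwrite('pics/s4.png',im)
E
```

```text
time_s: 27.92
position: [0.5811, 0.0285, 0.1092]
tcp_rot: [[0.007, 0.999, 0.041], [0.207, -0.042, 0.978], [0.978, 0.001, -0.207]]
force: [-0.5, 0.2, -1.7]
opening: 0.964
grasp_force: 30.0
[-34.7309  60.4095  88.5847  56.1488  95.2891 -64.1506]
```

View pics/s4.png

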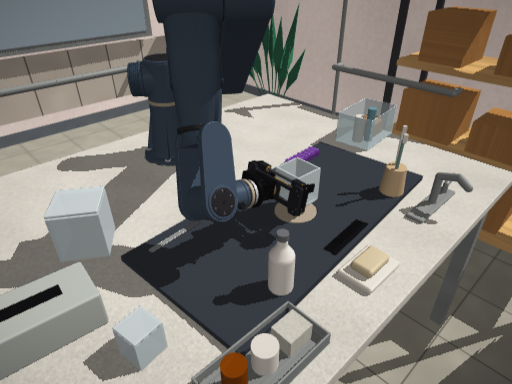

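The picture shows the tumbler mouth-up at (298,182), above the coaster at (297,210). I'll lower it.

```bash
python3 -m jog '[[0.8,-0.01,0,0.002,0,0,0],[0.8,-0.02,0,0.004,0,0,0],[0.8,-0.028,0,0.006,0,0,0],[0.8,-0.031,0,0.0065,0,0,0],[0.8,-0.033,0,0.007,0,0,0],[0.8,-0.0345,0,0.007,0,0,0],[0.8,-0.0345,0,0.007,0,0,0],[0.8,-0.0345,0,0.007,0,0,0]]'
```

```text
time_s: 28.98
position: [0.5809, 0.0282, 0.0733]
tcp_rot: [[0.009, 0.999, 0.042], [0.206, -0.042, 0.978], [0.979, 0.0, -0.206]]
force: [-0.2, 0.3, -2.9]
opening: 0.962
grasp_force: 30.0
```

Force -2.9 means the tumbler is still hanging. I'll go lower in small steps.

```bash
python3 -m jog '[[0.8,-0.001,0,0,0,0,0],[0.8,-0.002,0,0,0,0,0],[0.8,-0.002,0,0,0,0,0],[0.8,-0.002,0,0,0,0,0]]'
python3 - <<'E'
from h import *
im,W=cloud('scene'); z=W[...,2]
m=(np.hypot(W[...,0]-.581,W[...,1]-.027)<.07)&(z>.09)&(z<.13); print(np.percentile(z[m],[50,90,97]),m.sum())
E
```

```text
time_s: 29.48
position: [0.5809, 0.0279, 0.0728]
tcp_rot: [[0.008, 0.999, 0.042], [0.203, -0.043, 0.978], [0.979, 0.0, -0.203]]
force: [0.1, 0.7, 5.0]
opening: 0.964
grasp_force: 30.0
[0.1085 0.1163 0.1175] 616
```

Contact now (+5 N). Release and back off.

```bash
python3 -m jog '[[0.8,0.001,0,0,0,0,0],[1,0.001,0,0,0,0,0],[1,0.001,0,0,0,0,0],[1,0.001,0,0,0,0,0],[1,0.001,0,-0.015,0,0,0],[1,0.001,0,-0.04,0,0,0],[1,0.001,0,-0.07,0,0,0],[1,0.005,0,-0.1,0,0,0],[1,0.04,0,-0.13,0,0,0],[1,0.09,0,-0.15,0,0,0],[1,0.14,0,-0.17,0,0,0],[1,0.18,0,-0.18,0,0,0],[1,0.18,0,-0.18,0,0,0],[1,0.18,0,-0.18,0,0,0]]'
python3 - <<'E'
from h import *
for n in('top','scene'):
    im,W=cloud(n); z=W[...,2]
    if n=='scene': cv2.imwrite('pics/s5.png',im)
    m=(np.hypot(W[...,0]-.581,W[...,1]-.027)<.08)&(z>.105)&(z<.13)
    print(n,cv2.minAreaRect(W[m][:,:2].astype('f4')),np.median(z[m]),m.sum())
    for t in('tumbler_base','coaster','recess'):
        print(t,[(round(r['p'],2),np.array(r['xyz'])) for r in models.tip_of(n,t)[:4]])
    coaster(n,W,None,.016)
E
```

```text
time_s: 31.28
position: [0.5746, -0.1123, 0.2841]
tcp_rot: [[0.009, 0.999, 0.043], [0.207, -0.044, 0.977], [0.978, -0.0, -0.207]]
force: [0.0, -0.5, 0.1]
opening: 0.999
grasp_force: 0.0
top ((0.580069363117218, 0.028825394809246063), (0.08402276784181595, 0.08490250259637833), 87.6460952758789) 0.11561306758189249 171
tumbler_base [(0.91, array([0.58  , 0.0235, 0.0177])), (0.55, array([ 0.3021, -0.4447,  0.1363])), (0.44, array([ 0.6731, -0.4998,  0.0735]))]
coaster [(0.67, array([0.5788, 0.0257, 0.0059]))]
recess [(0.68, array([0.3978, 0.2696, 0.0179])), (0.28, array([0.5794, 0.0269, 0.0621]))]
top coaster 0.69 (array([0.5345, 0.0332, 0.0217]), np.float64(0.006269152439763674))
scene ((0.5803931355476379, 0.023284047842025757), (0.0869513750076294, 0.08919494599103928), 88.10107421875) 0.11240897260058486 368
tumbler_base [(0.87, array([0.5853, 0.0277, 0.0144])), (0.71, array([ 0.305 , -0.4512,  0.1353])), (0.56, array([ 0.6721, -0.5018,  0.0767]))]
coaster [(0.59, array([0.5783, 0.0257, 0.0075]))]
recess []
scene coaster 0.69 (array([ 0.7001, -0.159 ,  0.0677]), np.float64(0.026032901153577898))
scene coaster 0.65 (array([0.5835, 0.019 , 0.0538]), np.float64(0.00391457075361187))
```

View pics/s5.png

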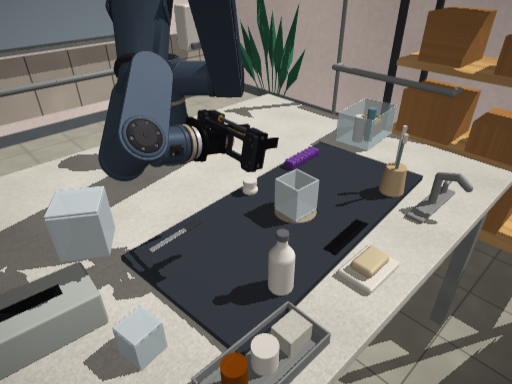

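The picture shows the tumbler upright and mouth-up at (297,195), centred on the coaster. The robot is clear of everything and the other things on the shelf are where they were.

```bash
python3 -c "
from rig import workorder
print(workorder.hand_in())"
```

```text
the job is handed in; nothing more can be done
None
```

The job is handed in, with no verdict returned: by the cameras, the coaster sits flush in the recess, the tumbler (first laid on its side) stands mouth-up within a few millimetres of the coaster's centre, and the other things look undisturbed.

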